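Free the balancer's pawl with the rod and let the propeller carriage down

ROBOT

A 6-joint arm with a two-finger parallel gripper is mounted at the origin on the work surface. World frame = base frame: x ahead of the robot, y to its left, z up, the work surface at z = 0. Lengths are in m, angles in rad, forces in N, time in s.
With the tool pointing down it reaches from about 0.325 to 0.9 m from the base axis. Payload 6.1 kg.
Tool frame: the origin (TCP) lies midway between the tips of the shut fingers; the grasp point (between the pads) lies 19 mm behind it; z points along the fingers, y is the direction in which the jaws open and shut (so a half turn about z gives the same grasp; the last joint's range is limited). The gripper opens to 87 mm and grips with 3 to 60 N. Pads are 19 mm wide; open, the fingers measure 117 mm over their backs; the gripper's body (75 mm by 190 mm) begins 51 mm behind the grasp point.
Start: joints at [1.016, 0.22, 1.526, -0, 1.395, -0.126], TCP at [0.26, 0.568, 0.223] pointing down, gripper open.
Joint ranges: [-2.98, 2.98], [-0.91, 2.08], [0.09, 2.57], [-1.24, 4.39], [0.2, 2.65], [-2.68, 2.68]. Speed limits (rad/s): [2.57, 2.57, 3.01, 3.14, 3.14, 3.14].

INTERFACE

Orientations are given as a 3x3 rotation matrix whose columns are the frame's x, y, z axes.
In Python, from workcell import * gives the robot as it stands.
- The arm moves only by the shell command python3 -m pendant 'ROWS' [FORCE]. ROWS is JSON, one flat list of numbers, 5 for each row, row after row: the shift along the world's x, y, z in cm, then the turn about the world's z in degrees, then the gripper's target within -1 to 1 (shut at 1, half-way at 0, fully open at -1). A call has 1 to 12 rows; each row is the pose to reach, as a shift and turn from the pose measured when the call began; what a row does not reach only later rows make up. A row lasts 1/12 s, in which the tool goes at most 41.7 mm and 7.16 degrees, less where a joint would pass 70% of its speed; a pose out of reach is approached as far as the arm can. A call with a gripper value outside its range is refused whole. The fingers move at their own pace and stop on an object; FORCE is the grip in N (left out, the last holds). Time passes only in rows, so rows that repeat a pose let the fingers close. It gives the time, the measured TCP pose, the force and the opening at its end, in the units of the state.
- sense(): the state, without advancing time (a new reading comes with each control period).
- camera(name): name is "side" or "top" or "wrist"; returns the picture (480x640x3 uint8, red, green, blue); there is no depth.
- calibration(name): a dict with "mtx" (3x3 intrinsics, pixels), "R" (3x3) and "t" (3): a world point X has camera coordinates R X + t; the wrist camera has in their place "hand_eye" (4x4, takes a point from camera to tool coordinates, whose origin is the TCP and whose axes are the flange's). Camera axes: x right, y down, z forward; pixel columns grow to the right and rows downward; lengths in m; the calibration is good to about 2 mm. A picture is of the moment at which its call begins: read the wrist's pose just before it. calibration takes no time and is no camera call.
- close_job(): hands the job in, once; it reports no verdict.
Trained networks look in the newest picture that a camera, given by its name, has taken for a name from the list of things; names that differ only in an ending like _2 or _b are one class to them, and where a whole thing is asked for, a point or a joint stands for the part that bears it (a point fixed in the world has none). Each returns a list of dicts, best first, with "conf" (0 to 1); they miss things now and then, are a little off and sometimes report something else, mostly with a low value. They report only what shows in the picture. A call takes as long as a camera call. They do not tell look-alikes from the thing itself.
- masks_of(camera, name): "region" (480x640 bool, what is visible of it) and "box" ([left, top, width, height] in pixels, round what is visible of it).
The state is a dict: "time": time; "joint_pos": joint angles; "joint_velocities": joint speeds; "joint_efforts": joint torques, N m; "position": TCP position; "eef_rot": TCP orientation; "ft_force": force on the tool from outside, world axes, zero at the start; "moment": the same for the moment, N m; "gripper_width": finger opening in m.
Only numpy, scipy, OpenCV 4.12 (cv2) and the standard library are available. Lean on these libraries where they do the work, as an engineer would, in place of code of your own. Each camera call takes 0.05 s, during which the arm holds its last target. There are 200 camera calls.

TASK

Take the blue-handled release rod from the cork mat, put its steel shaft under the crossbar of the red ratchet pawl on the prop balancer and gently lift the pawl off the rack, without forcing it against its stop (never more than 5.5 N), until the carriage with the white propeller has sunk all the way down. Touch the balancer with the rod only, lay the rod flat back on the cork mat and let go, and leave the lens cap, the yellow bracket and the ring magnet where they are.

Things in the scene. Friction and masses are not known exactly. Their poses are not given: they have to be found in the camera images.
- balancer: Cast aluminium prop balancer, fixed; base 170 x 130 x 20 mm. Origin at table height, z up; +x is the way a rod is pushed under the pawl (base from x -60 to 110, y -65 to 65 mm). Guide plate 16 x 70 mm at x = 30 mm, up to z = 199 mm; the toothed rack runs up its -x face at y = 0. Two bracket cheeks carry the pawl (x -22 to 22, y up to +-15, z 152 to 178 mm). Hand crank: fixed, on the far side.
- pawl_pivot (a point): Pivot of the red bell-crank pawl, turning about the balancer's y axis (x = -12, z = 165 mm of the balancer). A steel nose in its foot, 65 mm lower, hooks under a rack tooth; how deep is set differently each time and not measured. Its tail, 10 mm wide, reaches 54 mm out to -x and ends in the crossbar. A stop post (x -49 to -37, y +-8 mm, up to z = 106 mm) limits it. All else below the tail is free.
- pawl_bar (a point): Centre of the pawl's crossbar, 8 mm thick, 52 mm long along the balancer's y; engaged at x = -66, z = 165 mm of it. Lifting takes 1 to 2 N for a return spring plus 1 to 2.5 N of load drag, until the tooth lets go somewhere between 2.5 and 9 mm of lift and the force drops; a hard stop follows only about 1.5 mm later, where force climbs steeply. Keep every push on it under 5.5 N. Let go, it springs back.
- carriage (a joint): Height of the carriage over its bottom stop, m: 0 = fully down; starts about 57 mm up, held by the pawl (rack pitch 14 mm). With the pawl off it sinks by itself on an oil damper at 8 to 22 mm/s; it weighs 0.28 to 0.56 kg.
- carriage_head (a point): Centre of the carriage's blue head, 70 x 60 x 36 mm, at x = 35 mm of the balancer (z = 224 mm when fully down). A white propeller 205 mm across sits on a spindle on its +x side, spanning the balancer's y.
- rod: Release rod, loose, 0.12 kg, lying on the cork mat at the start. Blue handle 60 mm long (x), 16 mm wide (y), 22 mm high (z); origin at the centre of the handle's underside, x towards the steel shaft, z up. The round shaft, 8 mm thick, lies 11 mm above the handle's underside and reaches to x = 98 mm. It balances within the handle.
- rod_tip (a point): End of the rod's steel shaft: x = 98 mm, y = 0, z = 11 mm of the rod.
- mat: Cork mat, fixed, 200 (x) x 110 (y) x 4 mm; origin at the centre of its underside.
- lens_cap: Smoky grey camera lens cap, 52 mm across, 12 mm high; origin at the centre of its underside. Leave it.
- bracket: Yellow plastic gimbal bracket, an L 50 x 30 x 40 mm; origin at the centre of its underside. Leave it.
- magnet: Steel ring magnet, 36 mm across, 18 mm hole, 8 mm high; origin at the centre of its underside. Leave it.
Not all that is in view belongs to the job. Of the things that look like the rod, take the one that is farthest from the robot's base at the start. There is more than one size of the mat; the one meant has the size given above.

How it is judged:
By the outcome, as a careful person would: the job done as asked, in the order asked, and still so for the second after the job is handed in, with the robot touching nothing.
It also fails if it takes over 72 s, if anything falls off the work surface, if the arm or the gripper's body presses on something with over 40 N, if the wrist force passes 120 N, or if a joint passes its speed limit or range.

## Working session

There is one attempt and no reset: what is moved stays moved. The work goes in short steps, Python scripts to look and compute and a shell command to move; the robot and the scene stay as the last step left them, time stands still between calls to the robot, and variables do not carry over. Pictures are saved under pics/ and viewed, about 8 in all and at most 12, crops included, and the job is handed in when it is done.

```bash
mkdir -p pics; cat > h.py <<'E'
from workcell import *
import numpy as np, cv2
def pix(cam,X):
    c=calibration(cam);X=np.atleast_2d(X)
    p=(c["R"]@X.T).T+c["t"];p=p@np.array(c["mtx"]).T
    return p[:,:2]/p[:,2:]
def onplane(cam,uv,z):
    c=calibration(cam);R=np.array(c["R"]);t=np.array(c["t"])
    d=R.T@np.linalg.inv(c["mtx"])@np.array([uv[0],uv[1],1.]);o=-R.T@t
    return o+d*(z-o[2])/d[2]
def save(n,im,crop=None,s=1):
    if crop: im=im[crop[1]:crop[3],crop[0]:crop[2]]
    cv2.imwrite("pics/"+n,cv2.resize(im[...,::-1],None,fx=s,fy=s,interpolation=cv2.INTER_CUBIC))
E
python3 - <<'E'
from h import *
for c in("top","side"):
    im=camera(c);save(c+"0.png",im);np.save(c+"0.npy",im)
    k=calibration(c);R=np.array(k["R"]);print(c,-R.T@np.array(k["t"]),R[2],k["mtx"][0][0])
    for n in("rod","mat","balancer","pawl_bar","lens_cap","bracket","magnet","carriage_head"):
        for m in masks_of(c,n):
            if m["conf"]>.3:
                ys,xs=np.nonzero(m["region"]);print(n,round(m["conf"],2),m["box"],(xs.mean().round(1),ys.mean().round(1)),onplane(c,(xs.mean(),ys.mean()),0.01).round(3))
s=sense();print(s["time"],s["position"],s["eef_rot"],s["ft_force"])
E
```

```text
top [ 0.38253419 -0.08332432  1.27735369] [ 0.12632233 -0.00487887 -0.99197725] 610.4301597063699
rod 0.77 [405.5, 213.9, 4.4, 60.2] (np.float64(406.1), np.float64(249.4)) [ 0.527 -0.276  0.01 ]
rod 0.69 [94.5, 152.8, 148.4, 109.4] (np.float64(175.1), np.float64(214.4)) [0.597 0.209 0.01 ]
rod 0.62 [367.2, 337.8, 57.3, 6.0] (np.float64(388.9), np.float64(342.2)) [ 0.335 -0.239  0.01 ]
mat 0.78 [464.6, 175.0, 37.7, 62.1] (np.float64(481.5), np.float64(204.1)) [ 0.625 -0.436  0.01 ]
mat 0.75 [365.5, 193.1, 61.1, 98.4] (np.float64(396.3), np.float64(242.5)) [ 0.541 -0.256  0.01 ]
mat 0.52 [95.4, 124.7, 92.9, 113.7] (np.float64(142.8), np.float64(194.4)) [0.639 0.279 0.01 ]
pawl_bar 0.54 [186.1, 209.3, 38.7, 28.1] (np.float64(207.2), np.float64(220.7)) [0.584 0.141 0.01 ]
lens_cap 0.62 [279.6, 291.1, 23.4, 23.6] (np.float64(291.6), np.float64(303.9)) [ 0.412 -0.038  0.01 ]
bracket 0.64 [241.8, 287.7, 21.2, 17.6] (np.float64(252.2), np.float64(295.5)) [0.428 0.044 0.01 ]
magnet 0.55 [97.1, 127.4, 141.3, 133.7] (np.float64(174.2), np.float64(214.0)) [0.597 0.211 0.01 ]
magnet 0.45 [273.9, 
[... 918 characters left out ...]
 24.5] (np.float64(311.3), np.float64(208.9)) [0.637 0.407 0.01 ]
lens_cap 0.67 [250.1, 294.7, 27.0, 18.3] (np.float64(261.8), np.float64(303.3)) [ 0.414 -0.046  0.01 ]
bracket 0.49 [257.0, 276.5, 13.3, 13.4] (np.float64(263.1), np.float64(282.1)) [0.43  0.038 0.01 ]
magnet 0.66 [365.4, 276.3, 12.7, 9.3] (np.float64(373.0), np.float64(282.2)) [ 0.679 -0.027  0.01 ]
carriage_head 0.69 [274.4, 134.9, 83.3, 58.0] (np.float64(313.8), np.float64(149.0)) [0.785 0.969 0.01 ]
0.9 [0.25983686 0.56841128 0.22257191] [[-9.09496834e-01  4.15710849e-01 -3.95938043e-07]
 [ 4.15710849e-01  9.09496833e-01  2.45987793e-05]
 [ 1.05860838e-05  2.22079161e-05 -1.00000000e+00]] [0.37984909 0.69136254 0.51484108]
```

```bash
python3 - <<'E'
import numpy as np
from h import save
import cv2
t=np.load("top0.npy");s=np.load("side0.npy")
save("t_full.png",t);
save("s_full.png",s,(200,100,520,480),1.55)
E
```

```text
(no output)
```

View pics/t_full.png

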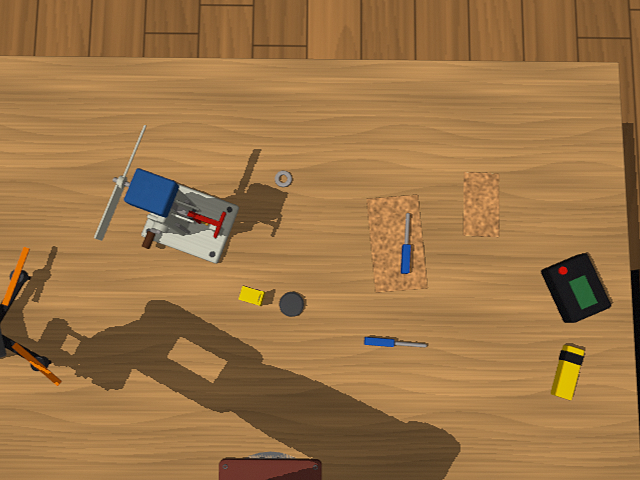

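View pics/s_full.png

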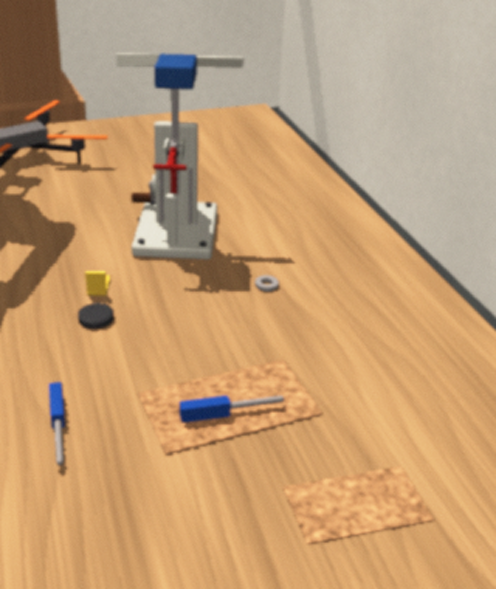

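The top view has two rods: one on the large mat at (405,245), and one on the bare table at (395,343). The first is about 0.60 m from the base and the second about 0.41 m, so the one on the large mat is meant. The mats are at (397,243), large, and (481,204), small. Next I'll check an enlarged crop, with the corners of the balancer in the same picture.

```bash
python3 - <<'E'
from h import *
t=np.load("top0.npy")[...,::-1];s=np.load("side0.npy")[...,::-1]
a=cv2.resize(t[190:290,360:435],None,fx=3.5,fy=3.5,interpolation=cv2.INTER_CUBIC)
b=cv2.resize(t[160:270,120:245],None,fx=4,fy=4,interpolation=cv2.INTER_CUBIC)
c=cv2.resize(s[125:275,270:350],None,fx=4,fy=4,interpolation=cv2.INTER_CUBIC)
print(a.shape,b.shape,c.shape)
W=np.zeros((600,820,3),np.uint8);W[:440,:500]=b;W[:600,500:820]=c
W[440:600,:]=W[440:600,:]
cv2.imwrite("pics/comp.png",W[:,:800])
cv2.imwrite("pics/rodc.png",a)
# rod: fit by colour segmentation in top: blue
hsv=cv2.cvtColor(t,cv2.COLOR_BGR2HSV);m=cv2.inRange(hsv,(100,150,60),(125,255,255));m[:190]=0;m[290:]=0;m[:,:360]=0
ys,xs=np.nonzero(m);print("blue",cv2.minAreaRect(np.c_[xs,ys].astype(np.float32)))
h2=cv2.cvtColor(s,cv2.COLOR_BGR2HSV)
m=cv2.inRange(h2,(100,150,40),(125,255,255));m[:330]=0;m[:,:300]=0
ys,xs=np.nonzero(m);print("blue side",cv2.minAreaRect(np.c_[xs,ys].astype(np.float32)))
E
```

```text
(350, 262, 3) (440, 500, 3) (600, 320, 3)
blue ((405.2379455566406, 258.4551696777344), (7.927473068237305, 29.067401885986328), 3.3664605617523193)
blue side ((332.0501708984375, 363.3847351074219), (11.985430717468262, 30.782726287841797), 82.56858825683594)
```

View pics/rodc.png

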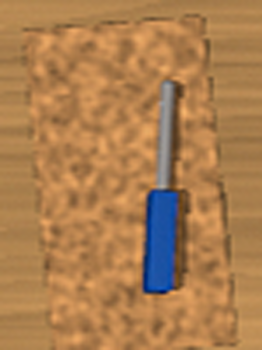

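View pics/comp.png

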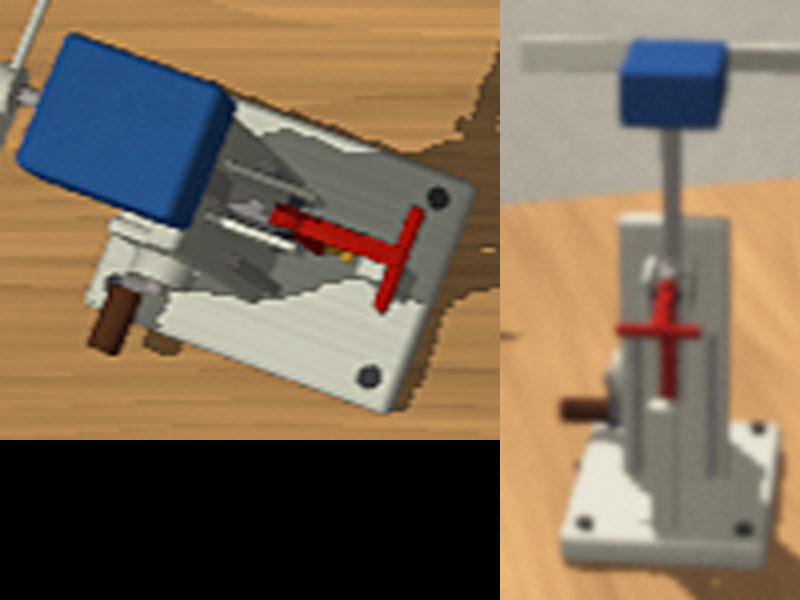

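```bash
cat >> h.py <<'E'
def rz(a):
    c,s=np.cos(a),np.sin(a);return np.array([[c,-s,0],[s,c,0],[0,0,1]])
E
python3 - <<'E'
from h import *
from scipy.optimize import least_squares
def T(u,v):return(u/4+119.6,v/4+159.6)
def S(u,v):return((u-500)/4+269.6,v/4+124.6)
obs=[("top",(-66,-26,168),T(416,212)),("top",(-66,26,168),T(384,308)),("top",(-60,-65,20),T(472,186)),("top",(-60,65,20),T(388,402)),
("side",(-66,26,165),S(618,331)),("side",(-66,-26,165),S(701,331)),("side",(-60,65,20),S(563,542)),("side",(-60,-65,20),S(768,545)),
("side",(22,35,199),S(621,216)),("side",(22,-35,199),S(728,219))]
def f(p):
    r=[]
    for c,m,o in obs:
        r+=list((pix(c,rz(p[2])@np.array(m)/1000+[p[0],p[1],0])[0]-o))
    return np.array(r)
q=least_squares(f,[.6,.2,1.2],loss="soft_l1");p=q.x;print("bal",p,np.degrees(p[2]));print(f(p).round(1).reshape(-1,4))
print("bar",rz(p[2])@[-.066,0,.165]+[p[0],p[1],0])
# triangulate bar ends from both views
def P(c):
    k=calibration(c);return np.array(k["mtx"])@np.c_[k["R"],k["t"]]
for a,b in((obs[0],obs[5]),(obs[1],obs[4])):
    X=cv2.triangulatePoints(P("top"),P("side"),np.array(a[2]),np.array(b[2]));print((X[:3]/X[3]).ravel())
# rod: top view handle edges (z~.026) , tip
def A(u,v):return(u/3.5+359.6,v/3.5+189.6)
for n,uv,z in(("rear",A(157,290),.026),("front",A(164,190),.026),("tip",A(168,83),.015),("handle",(405.2,258.4),.022)):print(n,onplane("top",uv,z))
for n,uv,z in(("hside",(332,363.4),.015),):print(n,onplane("side",uv,z))
for n,uv in(("mat corners",A(22,28)),("",A(203,15)),("",(427.5,288)),("",(375.5,292))):print(n,onplane("top",uv,.004))
E
```

```text
bal [0.57708195 0.15264905 1.23446648] 70.72971939565609
[[ 1.2 -3.1 -1.  -0.7]
 [ 1.3 -2.3  0.1  2. ]
 [-1.1 -0.8  0.4 -0.1]
 [-1.4 -1.9 -0.5 -0.4]
 [-1.5  0.5  0.2  0.5]]
bar [0.55530031 0.09034688 0.165     ]
[0.57674941 0.08404596 0.16376238]
[0.53123904 0.09773833 0.16320016]
rear [ 0.47751948 -0.26960511  0.026     ]
front [ 0.53670295 -0.27430537  0.026     ]
tip [ 0.60271677 -0.27902649  0.015     ]
handle [ 0.50694142 -0.27201453  0.022     ]
hside [ 0.50926487 -0.27464655  0.015     ]
mat corners [ 0.63760959 -0.1924422   0.004     ]
 [ 0.64671614 -0.30243307  0.004     ]
 [ 0.44717384 -0.32064519  0.004     ]
 [ 0.4378992  -0.21216028  0.004     ]
```

The rod on the large mat is confirmed: handle at crop (163,240), shaft tip at (168,83). The bar measures (0.554, 0.091, 0.164), against an expected height of 0.165, and the balancer yaw is about 72°. I'll move above the rod.

```bash
python3 -m pendant '[3,-10,0,5,-1, 6,-20,0,10,-1, 12,-42,0,20,-1, 12,-42,0,20,-1, 12,-42,0,20,-1, 12,-42,0,20,-1, 12,-42,0,20,-1, 12,-42,0,20,-1, 12,-42,0,20,-1, 12,-42,0,20,-1, 12,-42,0,20,-1,12,-42,0,20,-1]' 25
```

```text
time: 1.9
position: [0.381, 0.1449, 0.2229]
eef_rot: [[-0.996, 0.085, 0.002], [0.085, 0.996, -0.001], [-0.002, -0.001, -1.0]]
ft_force: [0.6, 0.8, -0.5]
gripper_width: 0.0867
```

```bash
python3 -m pendant '[12.65,-41.7,0,0.5,-1, 12.65,-41.7,0,0.5,-1, 12.65,-41.7,0,0.5,-1, 12.65,-41.7,0,0.5,-1, 12.65,-41.7,0,0.5,-1, 12.65,-41.7,0,0.5,-1, 12.65,-41.7,0,0.5,-1, 12.65,-41.7,0,0.5,-1, 12.65,-41.7,0,0.5,-1, 12.65,-41.7,0,0.5,-1, 12.65,-41.7,0,0.5,-1,12.65,-41.7,0,0.5,-1]'
python3 -m pendant '[0,0,-8,0,-1, 0,0,-8,0,-1, 0,0,-8,0,-1, 0,0,-8,0,-1]'
python3 - <<'E'
from h import *
s=sense();im=camera("wrist");save("w1.png",im)
k=calibration("wrist");H=np.array(k["hand_eye"]);print(s["position"],s["eef_rot"][1],H.round(3).tolist())
def wpix(X):
    X=np.atleast_2d(X);t=(X-s["position"])@np.array(s["eef_rot"])
    c=(t-H[:3,3])@H[:3,:3];u=c@np.array(k["mtx"]).T;return u[:,:2]/u[:,2:]
c=np.array([.5075,-.272,.026]);d=rz(np.radians(-4.4))
print("pred corners",wpix([c+d@[sx*.03,sy*.008,0] for sx in(1,-1) for sy in(1,-1)]).round(0).tolist(),"tip",wpix([c+d@[.098,0,-.007]]).round(0))
for m in masks_of("wrist","rod")[:2]: 
    r=m["region"].astype(np.uint8);print(m["conf"],m["box"])
hsv=cv2.cvtColor(im,cv2.COLOR_RGB2HSV);b=cv2.inRange(hsv,(100,150,60),(125,255,255));ys,xs=np.nonzero(b);print(cv2.boxPoints(cv2.minAreaRect(np.c_[xs,ys].astype(np.float32))).round())
E
```

```text
time: 2.9
position: [0.5084, -0.2758, 0.2225]
eef_rot: [[-0.997, 0.079, 0.002], [0.079, 0.997, -0.003], [-0.002, -0.002, -1.0]]
ft_force: [-0.3, 0.7, 0.3]
gripper_width: 0.0873
time: 3.23
position: [0.507, -0.2733, 0.1403]
eef_rot: [[-0.997, 0.078, -0.003], [0.078, 0.997, 0.002], [0.003, 0.001, -1.0]]
ft_force: [0.6, 0.5, -0.2]
gripper_width: 0.0873
[ 0.50696884 -0.27327744  0.14025504] [0.07839524 0.99692099 0.00165109] [[0.0, -0.963, -0.269, 0.072], [1.0, 0.0, 0.001, -0.001], [-0.001, -0.269, 0.963, -0.162], [0.0, 0.0, 0.0, 1.0]]
pred corners [[333.0, 267.0], [315.0, 267.0], [334.0, 198.0], [314.0, 198.0]] tip [[324. 333.]]
0.91 [248.9, 0.4, 171.5, 23.6]
0.71 [311.6, 193.4, 21.7, 113.4]
[[304. 267.]
 [339. -10.]
 [420.   0.]
 [385. 277.]]
```

View pics/w1.png

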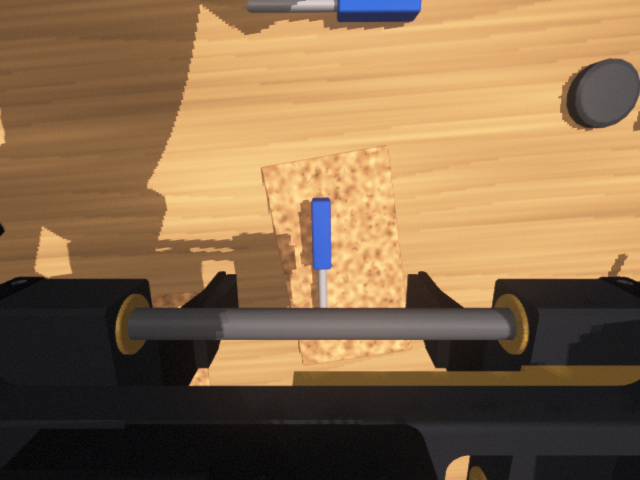

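The rod handle is at (312–331, 198–269), within 2 px of the prediction. The lens cap is at (604,92), well clear. I'll descend, grip and lift.

```bash
python3 -m pendant '[0,0,-4,0,-1, 0,0,-8,0,-1, 0,0,-11,0,-1, 0,0,-12.5,0,-1, 0,0,-13.1,0,-1, 0,0,-13.1,0,-1,0,0,-13.1,0,-1]'
python3 -m pendant '[0,0,0,0,1,0,0,0,0,1,0,0,0,0,1,0,0,0,0,1,0,0,0,0,1,0,0,0,0,1,0,0,0,0,1,0,0,0,0,1]' 40
```

```text
time: 3.92
position: [0.5117, -0.2766, 0.0165]
eef_rot: [[-0.997, 0.078, 0.007], [0.078, 0.997, -0.006], [-0.008, -0.006, -1.0]]
ft_force: [-0.5, 0.4, -0.8]
gripper_width: 0.0871
time: 4.58
position: [0.5116, -0.2765, 0.0164]
eef_rot: [[-0.997, 0.078, 0.007], [0.078, 0.997, -0.006], [-0.008, -0.005, -1.0]]
ft_force: [0.0, 0.1, -0.9]
gripper_width: 0.0416
```

```bash
python3 -m pendant '[-0.45,0.3,-0.75,0,-0.2, -0.45,0.3,-0.75,0,-0.2, -0.45,0.3,-0.75,0,-0.2]'
```

```text
time: 4.83
position: [0.506, -0.2727, 0.0078]
eef_rot: [[-0.997, 0.078, 0.005], [0.078, 0.997, -0.005], [-0.006, -0.004, -1.0]]
ft_force: [1.4, -0.7, -0.7]
gripper_width: 0.0505
```

```bash
python3 -m pendant '[0,0,0,0,1,0,0,0,0,1,0,0,0,0,1,0,0,0,0,1,0,0,0,0,1,0,0,0,0,1,0,0,0,0,1,0,0,0,0,1,0,0,0,0,1,0,0,0,0,1]' 40
```

```text
time: 5.67
position: [0.5061, -0.2728, 0.0079]
eef_rot: [[-0.997, 0.078, 0.005], [0.078, 0.997, -0.005], [-0.006, -0.004, -1.0]]
ft_force: [-0.8, -0.0, 0.3]
gripper_width: 0.015
```

```bash
python3 -m pendant '[0,0,3,0,1,0,0,6,0,1,0,0,6,0,1,0,0,6,0,1]' 
python3 -c "
from h import *
s=sense();print(np.round(s['joint_pos'],3),s['moment'])"
```

```text
time: 6.0
position: [0.5076, -0.2739, 0.0699]
eef_rot: [[-0.997, 0.078, 0.009], [0.078, 0.997, -0.007], [-0.01, -0.007, -1.0]]
ft_force: [-0.4, -0.1, -1.7]
gripper_width: 0.0158
[-6.310e-01  2.560e-01  1.789e+00 -1.000e-03  1.085e+00 -2.123e+00] [ 0.04969215  0.03758673 -0.03281965]
```

The last joint would pass its range at the balancer: j6 would need about -2.93. I'll put the rod back, flip the tool half a turn and regrasp.

```bash
python3 -m pendant '[0,0,-3,0,1, -0.1,0.1,-5,0,1, -0.15,0.1,-6,0,1,-0.15,0.1,-6.2,0,1,-0.15,0.1,-6.2,0,1,-0.15,0.1,-6.2,0,1]'
```

```text
time: 6.5
position: [0.5053, -0.2723, 0.0068]
eef_rot: [[-0.997, 0.078, 0.007], [0.078, 0.997, -0.006], [-0.008, -0.006, -1.0]]
ft_force: [-0.8, -0.2, -0.9]
gripper_width: 0.0154
```

```bash
python3 -m pendant '[0,0,0,0,0,0,0,0,0,0,0,0,0,0,0,0,0,0,0,-0.3,0,0,3,0,-0.5,0,0,6,0,-1,0,0,6,0,-1,0,0,6,-7,-1,0,0,6,-14,-1,0,0,6,-21,-1,0,0,6,-28,-1,0,0,6,-35,-1]'
python3 -m pendant '[0,0,0,-7,-1,0,0,0,-14,-1,0,0,0,-21,-1,0,0,0,-28,-1,0,0,0,-35,-1,0,0,0,-42,-1,0,0,0,-49,-1,0,0,0,-56,-1,0,0,0,-63,-1,0,0,0,-70,-1,0,0,0,-77,-1,0,0,0,-84,-1]'
python3 -m pendant '[0,0,0,-7,-1,0,0,0,-14,-1,0,0,0,-21,-1,0,0,0,-28,-1,0,0,0,-35,-1,0,0,0,-42,-1,0,0,0,-49,-1,0,0,0,-55,-1,0,0,0,-55,-1]'
```

```text
time: 7.5
position: [0.5053, -0.2723, 0.0668]
eef_rot: [[-0.768, 0.64, 0.003], [0.64, 0.768, -0.009], [-0.008, -0.006, -1.0]]
ft_force: [0.0, 0.3, 0.3]
gripper_width: 0.0841
time: 8.5
position: [0.5054, -0.2724, 0.0668]
eef_rot: [[0.561, 0.827, -0.009], [0.827, -0.562, -0.004], [-0.008, -0.005, -1.0]]
ft_force: [0.5, 0.0, 0.4]
gripper_width: 0.0869
time: 9.25
position: [0.5055, -0.2725, 0.0667]
eef_rot: [[1.0, 0.011, -0.008], [0.011, -1.0, 0.005], [-0.008, -0.005, -1.0]]
ft_force: [-0.7, 0.1, 0.3]
gripper_width: 0.0871
```

```bash
python3 -m pendant '[0.1,-0.05,0,-5,-1,0.1,-0.05,0,-5,-1,0.1,-0.05,0,-5,-1]'
cat >> h.py <<'E'
def wproj(s):
    k=calibration("wrist");H=np.array(k["hand_eye"])
    def f(X):
        X=np.atleast_2d(X);t=(X-s["position"])@np.array(s["eef_rot"])
        u=((t-H[:3,3])@H[:3,:3])@np.array(k["mtx"]).T;return u[:,:2]/u[:,2:]
    return f
def wplane(s,uv,z):
    k=calibration("wrist");H=np.array(k["hand_eye"]);R=np.array(s["eef_rot"])
    d=R@H[:3,:3]@np.linalg.inv(k["mtx"])@np.array([uv[0],uv[1],1.]);o=np.array(s["position"])+R@H[:3,3]
    return o+d*(z-o[2])/d[2]
E
python3 - <<'E'
from h import *
s=sense();im=camera("wrist");save("w2.png",im);f=wproj(s)
c=np.array([.507,-.2735,.026]);d=rz(np.radians(-4.4))
print("pred",f([c+d@[sx*.03,sy*.008,0] for sx in(1,-1) for sy in(1,-1)]).round(0).tolist(),"tip",f([c+d@[.098,0,-.007]]).round(0))
for m in masks_of("wrist","rod")[:2]: print(m["conf"],m["box"])
print(s["joint_pos"])
E
```

```text
time: 9.5
position: [0.5066, -0.2731, 0.0667]
eef_rot: [[0.997, -0.072, -0.007], [-0.072, -0.997, 0.005], [-0.008, -0.005, -1.0]]
ft_force: [-0.5, -0.0, -0.8]
gripper_width: 0.087
pred [[308.0, 219.0], [334.0, 219.0], [308.0, 309.0], [333.0, 309.0]] tip [[322. 100.]]
0.58 [304.6, 99.7, 33.5, 203.1]
[-6.31448778e-01  2.72549078e-01  1.77546873e+00 -4.96846392e-05
  1.10263991e+00  1.01132976e+00]
```

View pics/w2.png

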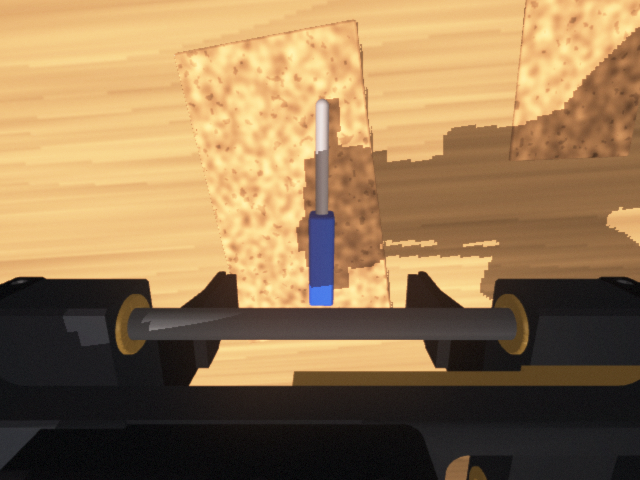

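The rod lies flat and aligned: handle (309–334, 213–304), tip (322,100). I'll descend and grip.

```bash
python3 -m pendant '[0.15,-0.05,-3,0,-1,0.15,-0.05,-5,0,-1,0.15,-0.05,-5.9,0,-0.5,0.15,-0.05,-5.9,0,-0.4,0.15,-0.05,-5.9,0,-0.4,0.15,-0.05,-5.9,0,-0.4]' 45
```

```text
time: 10.1
position: [0.5085, -0.2738, 0.0085]
eef_rot: [[0.997, -0.072, -0.007], [-0.072, -0.997, 0.005], [-0.007, -0.005, -1.0]]
ft_force: [-0.1, 0.2, 0.5]
gripper_width: 0.0682
```

```bash
python3 -m pendant '[0,0,0,0,1,0,0,0,0,1,0,0,0,0,1,0,0,0,0,1,0,0,0,0,1,0,0,0,0,1,0,0,0,0,1,0,0,0,0,1,0,0,0,0,1,0,0,0,0,1,0,0,0,0,1]' 45
python3 -m pendant '[0,0,3,0,1,0,0,7,0,1,0,0,11,0,1,0,0,13.4,7,1,0,0,13.4,14,1,0,0,13.4,21,1,0,0,13.4,28,1,0,0,13.4,35,1,0,0,13.4,42,1,0,0,13.4,49,1,0,0,13.4,56,1]'
```

```text
time: 11.02
position: [0.5084, -0.2737, 0.0085]
eef_rot: [[0.997, -0.072, -0.007], [-0.072, -0.997, 0.005], [-0.007, -0.005, -1.0]]
ft_force: [0.2, 0.1, -0.2]
gripper_width: 0.0156
time: 11.93
position: [0.5082, -0.2736, 0.1421]
eef_rot: [[0.613, 0.79, -0.009], [0.79, -0.613, -0.003], [-0.007, -0.005, -1.0]]
ft_force: [0.2, -0.3, -1.6]
gripper_width: 0.0159
```

```bash
python3 -m pendant '[0,4,0,7,1,-0.3,8,0,14,1,-0.6,12,0,20,1,-0.6,16,0,20,1,-0.6,20,0,20,1,-0.6,23,0,20,1,-0.6,24.4,0,20,1,-0.6,24.4,0,20,1,-0.6,24.4,0,20,1]'
python3 - <<'E'
from h import *
s=sense();im=camera("wrist");sd=camera("side")
np.save("w3.npy",im);f=wproj(s)
R=np.array(s["eef_rot"]);tip=np.array(s["position"])+R@[.099,0,0]+[0,0,.0065];print(s["position"],R[:,0],tip,f(tip),pix("side",tip))
a=cv2.resize(im[0:300,150:500],None,fx=1.4,fy=1.4);b=cv2.resize(sd[140:280,265:365],None,fx=3,fy=3,interpolation=cv2.INTER_CUBIC)
W=np.zeros((420,800,3),np.uint8);W[:,:490]=a;W[:,500:800]=b;save("w3.png",W)
bar=np.array([.5545,.0905,.165])
for y in(26,-26):print(y,f(bar+rz(np.radians(72))@[0,y/1e3,0]).round(0))
for m in masks_of("wrist","pawl_bar")[:2]: print(m["conf"],m["box"])
E
```

```text
time: 12.68
position: [0.502, -0.0291, 0.1419]
eef_rot: [[0.304, 0.953, -0.007], [0.953, -0.304, -0.006], [-0.008, -0.005, -1.0]]
ft_force: [0.8, -1.4, -1.2]
gripper_width: 0.0154
[ 0.50204745 -0.02906299  0.14194624] [ 0.30350172  0.95279966 -0.00771495] [0.53209412 0.06526417 0.14768246] [[316.99945124  78.09256737]] [[301.91199032 219.24754419]]
26 [[280. -29.]]
-26 [[431. -28.]]
```

View pics/w3.png

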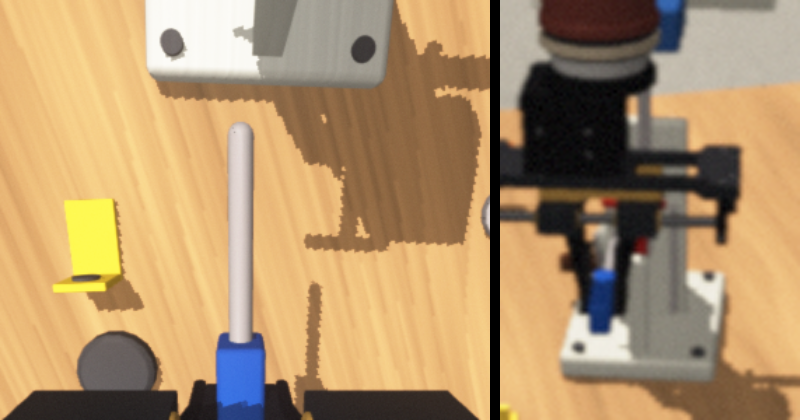

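The shaft tip is at (321,89), and the front edge of the base runs from (256,50) to (427,58). The crossbar is outside this view. I'll work out the tip and the edge from these pixels.

```bash
python3 - <<'E'
from h import *
s=sense();R=np.array(s["eef_rot"]);p=np.array(s["position"])
def loc(uv,z): return (wplane(s,uv,z)-p)@R
im=np.load("w3.npy")
U=lambda u,v:(u/1.4+150,v/1.4)
print("tip",loc(U(240,124),p[2]+.0065),"hfront top",loc(U(240,336),p[2]+.0175))
print("cols",loc(U(217,345),p[2]+.0175),loc(U(264,345),p[2]+.0175))
A=wplane(s,U(150,73),.02);B=wplane(s,U(386,79),.02);print("base front edge",A,B,np.linalg.norm(A-B),np.degrees(np.arctan2(*(A-B)[1::-1])))
y=72
for y in(71,72,73.5):
  Q=rz(np.radians(y));print(y,"bar from edge",(A+B)/2+Q@[-.006,0,0])
print("rod yaw",np.degrees(np.arctan2(R[1,0],R[0,0])))
E
```

```text
tip [ 0.09479217  0.00181957 -0.00723615] hfront top [ 0.03177522  0.00184489 -0.01775397]
cols [ 0.02880543 -0.00540787 -0.01769281] [ 0.02883599  0.00941078 -0.01777151]
base front edge [0.49971772 0.1145964  0.02      ] [0.6187871  0.07310064 0.02      ] 0.1260928845821856 160.78651836708656
71 bar from edge [0.557299   0.08817541 0.02      ]
72 bar from edge [0.5573983  0.08814218 0.02      ]
73.5 bar from edge [0.55754831 0.08809561 0.02      ]
rod yaw 72.14196617540904
```

```bash
python3 -m pendant '[0.3,1,0,0,1,0.6,2,0,0,1,0.9,3,0,0,1,1.2,3.8,0,0,1,1.47,4.57,0,0,1,1.47,4.57,0,0,1,1.47,4.57,0,0,1]'
python3 - <<'E'
from h import *
s=sense();sd=camera("side");tp=camera("top");np.save("side4.npy",sd)
print(s["position"],s["ft_force"],s["moment"])
a=cv2.resize(tp[190:300,170:270],None,fx=4,fy=4,interpolation=cv2.INTER_CUBIC);b=cv2.resize(sd[140:250,270:370],None,fx=4,fy=4,interpolation=cv2.INTER_CUBIC)
save("v4.png",np.hstack([a,b]))
E
```

```text
time: 13.42
position: [0.517, 0.0157, 0.1419]
eef_rot: [[0.305, 0.952, -0.008], [0.952, -0.305, -0.006], [-0.008, -0.005, -1.0]]
ft_force: [0.0, -0.7, -1.0]
gripper_width: 0.016
[0.51702651 0.01567967 0.14192532] [ 0.03257956 -0.65624483 -1.01167776] [-0.0940979   0.12247676  0.01210475]
```

View pics/v4.png

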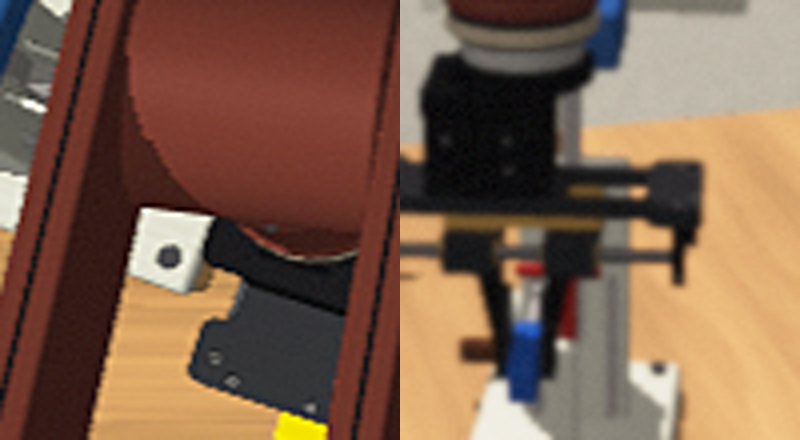

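In the side crop the shaft (530,295) runs under the left part of the red crossbar (530,268), and the tail is clear. I'll shift 2 mm towards the centre, rise towards contact, and average the force readings.

```bash
cat > f.py <<'E'
from h import *
R=[]
for i in range(5):
    camera("side");s=sense();R.append(np.r_[s["ft_force"],s["moment"],s["position"][2]*1000])
R=np.array(R);print(round(s["time"],2),"F",R[:,:3].mean(0).round(2),"sd",R[:,2].std().round(2),"M",R[:,3:6].mean(0).round(3),"z",R[:,6].mean().round(2))
E
python3 f.py; python3 -m pendant '[0.2,-0.06,0.2,0,1,0.2,-0.06,0.4,0,1,0.2,-0.06,0.6,0,1,0.2,-0.06,0.6,0,1]'; python3 f.py
```

```text
13.77 F [-0.39 -0.28 -1.51] sd 0.44 M [-0.088  0.046 -0.023] z 142.0
time: 14.1
position: [0.5193, 0.014, 0.1487]
eef_rot: [[0.307, 0.952, -0.006], [0.952, -0.307, -0.006], [-0.008, -0.004, -1.0]]
ft_force: [-0.6, 0.6, -0.8]
gripper_width: 0.0159
14.35 F [-0.15  0.32 -1.09] sd 0.41 M [-0.049  0.061  0.013] z 148.17
```

```bash
python3 -m pendant '[0,0,0.1,0,1,0,0,0.2,0,1,0,0,0.2,0,1]'; python3 f.py
```

```text
time: 14.6
position: [0.5189, 0.0142, 0.1502]
eef_rot: [[0.307, 0.952, -0.007], [0.952, -0.307, -0.006], [-0.008, -0.005, -1.0]]
ft_force: [0.1, 0.2, -0.9]
gripper_width: 0.0158
14.85 F [ 0.11  0.12 -1.15] sd 0.3 M [-0.078  0.05  -0.014] z 150.01
```

```bash
python3 -m pendant '[0,0,0.05,0,1,0,0,0.1,0,1,0,0,0.1,0,1]'; python3 f.py
```

```text
time: 15.1
position: [0.5187, 0.0141, 0.1509]
eef_rot: [[0.307, 0.952, -0.008], [0.952, -0.307, -0.006], [-0.008, -0.006, -1.0]]
ft_force: [-0.2, 0.6, -1.9]
gripper_width: 0.0157
15.35 F [-0.07  0.11 -1.66] sd 0.6 M [-0.144  0.081  0.02 ] z 150.82
```

```bash
python3 -m pendant '[0,0,0.04,0,1,0,0,0.08,0,1,0,0,0.08,0,1]'; python3 f.py
```

```text
time: 15.6
position: [0.5185, 0.0141, 0.1514]
eef_rot: [[0.307, 0.952, -0.008], [0.952, -0.307, -0.006], [-0.008, -0.006, -1.0]]
ft_force: [-0.0, 0.4, -4.7]
gripper_width: 0.0155
15.85 F [ 0.09  0.42 -3.44] sd 0.22 M [-0.245  0.065 -0.004] z 151.44
```

```bash
python3 -m pendant '[0,0,0.04,0,1,0,0,0.08,0,1,0,0,0.08,0,1]'; python3 f.py
```

```text
time: 16.1
position: [0.5185, 0.0141, 0.1523]
eef_rot: [[0.307, 0.952, -0.008], [0.952, -0.307, -0.006], [-0.008, -0.006, -1.0]]
ft_force: [-0.3, 0.0, -4.5]
gripper_width: 0.0158
16.35 F [ 0.47 -0.16 -3.86] sd 0.48 M [-0.28   0.112 -0.051] z 152.26
```

```bash
python3 -m pendant '[0,0,0.04,0,1,0,0,0.07,0,1,0,0,0.07,0,1]'; python3 f.py
```

```text
time: 16.6
position: [0.5186, 0.0141, 0.153]
eef_rot: [[0.307, 0.952, -0.008], [0.952, -0.307, -0.006], [-0.008, -0.006, -1.0]]
ft_force: [0.1, -0.7, -3.4]
gripper_width: 0.0156
16.85 F [ 0.37  0.05 -3.82] sd 0.7 M [-0.329  0.077 -0.021] z 152.98
```

```bash
python3 -m pendant '[0,0,0.04,0,1,0,0,0.06,0,1,0,0,0.06,0,1]'; python3 f.py
```

```text
time: 17.1
position: [0.5186, 0.0141, 0.1536]
eef_rot: [[0.307, 0.952, -0.008], [0.952, -0.307, -0.006], [-0.008, -0.006, -1.0]]
ft_force: [0.3, 0.4, -4.1]
gripper_width: 0.0155
17.35 F [ 0.18 -0.2  -3.74] sd 0.4 M [-0.311  0.113 -0.015] z 153.62
```

```bash
python3 -m pendant '[0,0,0.03,0,1,0,0,0.06,0,1,0,0,0.06,0,1]'; python3 f.py
```

```text
time: 17.6
position: [0.5187, 0.0141, 0.1545]
eef_rot: [[0.307, 0.952, -0.008], [0.952, -0.307, -0.006], [-0.008, -0.006, -1.0]]
ft_force: [0.2, 0.1, -1.5]
gripper_width: 0.0154
17.85 F [-0.09  0.24 -2.06] sd 0.57 M [-0.138  0.081  0.015] z 154.56
```

Between 153.6 and 154.6 mm the force dropped, so the tooth has let go. I'll hold here and watch the carriage.

```bash
cat > c.py <<'E'
from h import *
def head():
    im=camera("side");h=cv2.cvtColor(im,cv2.COLOR_RGB2HSV);b=cv2.inRange(h,(100,130,40),(125,255,255));b[230:]=0;b[:,:315]=0
    ys,xs=np.nonzero(b);return sense()["time"],len(xs),(ys.min(),ys.max(),xs.min(),xs.max(),ys.mean().round(1)) if len(xs) else None,im
if __name__=="__main__":
    for i in range(3):
        t=head();print(round(t[0],2),*t[1:3])
    np.save("head.npy",t[3])
E
python3 c.py; python3 -m pendant '[0,0,0,0,1,0,0,0,0,1,0,0,0,0,1,0,0,0,0,1,0,0,0,0,1,0,0,0,0,1]'; python3 c.py; python3 f.py
python3 - <<'E'
from h import *
# predicted rows of head top/bottom front edges for carriage h
Q=rz(np.radians(71));b=np.array([.5764,.1525,0])
for h in(0.057,0.03,0.01,0):print(h,pix("side",[b+Q@[x,y,.224+h+z] for x,y,z in((.0,-.03,.018),(.0,-.03,-.018))]).round(1).tolist())
E
```

```text
17.9 138 (np.int64(138), np.int64(158), np.int64(315), np.int64(325), np.float64(148.5))
17.95 136 (np.int64(139), np.int64(158), np.int64(315), np.int64(325), np.float64(148.8))
18.0 137 (np.int64(139), np.int64(158), np.int64(315), np.int64(325), np.float64(148.9))
time: 18.5
position: [0.5187, 0.0142, 0.1543]
eef_rot: [[0.307, 0.952, -0.008], [0.952, -0.307, -0.006], [-0.008, -0.006, -1.0]]
ft_force: [0.6, 0.2, -2.1]
gripper_width: 0.0158
18.55 164 (np.int64(142), np.int64(162), np.int64(315), np.int64(325), np.float64(152.4))
18.6 162 (np.int64(142), np.int64(162), np.int64(315), np.int64(325), np.float64(152.6))
18.65 160 (np.int64(143), np.int64(162), np.int64(315), np.int64(325), np.float64(152.7))
18.9 F [ 0.27 -0.05 -2.34] sd 1.02 M [-0.154  0.023 -0.031] z 154.25
0.057 [[324.0, 142.8], [323.9, 157.7]]
0.03 [[324.0, 154.0], [323.9, 168.6]]
0.01 [[323.9, 162.2], [323.9, 176.5]]
0 [[323.9, 166.2], [323.8, 180.5]]
```

The carriage is sinking at about 14 mm/s. The tool has sagged 0.3 mm, so I'll restore that and keep holding.

```bash
python3 -m pendant '[0,0,0.03,0,1,0,0,0.03,0,1,0,0,0.03,0,1,0,0,0.03,0,1,0,0,0.03,0,1,0,0,0.03,0,1,0,0,0.03,0,1,0,0,0.03,0,1]'; python3 f.py;python3 c.py|tail -1
```

```text
time: 19.57
position: [0.5187, 0.0142, 0.1546]
eef_rot: [[0.307, 0.952, -0.008], [0.952, -0.307, -0.006], [-0.008, -0.006, -1.0]]
ft_force: [-0.4, -0.6, -1.3]
gripper_width: 0.0154
19.82 F [ 0.4   0.49 -2.36] sd 0.82 M [-0.157  0.039 -0.038] z 154.4
19.97 187 (np.int64(151), np.int64(170), np.int64(315), np.int64(325), np.float64(160.7))
```

```bash
python3 -m pendant '[0,0,0.01,0,1,0,0,0.01,0,1,0,0,0.01,0,1,0,0,0.01,0,1,0,0,0.01,0,1,0,0,0.01,0,1,0,0,0.01,0,1,0,0,0.01,0,1,0,0,0.01,0,1,0,0,0.01,0,1,0,0,0.01,0,1,0,0,0.01,0,1]'; python3 c.py|tail -1;python3 -m pendant '[0,0,0.01,0,1,0,0,0.01,0,1,0,0,0.01,0,1,0,0,0.01,0,1,0,0,0.01,0,1,0,0,0.01,0,1,0,0,0.01,0,1,0,0,0.01,0,1,0,0,0.01,0,1,0,0,0.01,0,1,0,0,0.01,0,1,0,0,0.01,0,1]'; python3 c.py|tail -1;python3 f.py
```

```text
time: 20.97
position: [0.5184, 0.0142, 0.1542]
eef_rot: [[0.307, 0.952, -0.008], [0.952, -0.307, -0.006], [-0.008, -0.006, -1.0]]
ft_force: [0.9, -0.5, -3.0]
gripper_width: 0.0155
21.12 182 (np.int64(157), np.int64(175), np.int64(315), np.int64(325), np.float64(166.1))
time: 22.12
position: [0.5185, 0.0142, 0.1544]
eef_rot: [[0.307, 0.952, -0.008], [0.952, -0.307, -0.006], [-0.008, -0.006, -1.0]]
ft_force: [0.3, -0.5, -2.4]
gripper_width: 0.0156
22.27 172 (np.int64(159), np.int64(175), np.int64(315), np.int64(325), np.float64(166.7))
22.52 F [ 0.58  0.05 -1.78] sd 0.28 M [-0.116  0.013 -0.026] z 154.4
```

```bash
python3 -m pendant '[0,0,0.01,0,1,0,0,0.01,0,1,0,0,0.01,0,1,0,0,0.01,0,1,0,0,0.01,0,1,0,0,0.01,0,1,0,0,0.01,0,1,0,0,0.01,0,1,0,0,0.01,0,1]'; python3 c.py
python3 - <<'E'
from h import *
a=np.load("side0.npy");b=np.load("head.npy")
c=[cv2.resize(x[120:220,270:370],None,fx=4,fy=4,interpolation=cv2.INTER_CUBIC) for x in(a,b)]
save("v5.png",np.hstack(c))
E
```

```text
time: 23.27
position: [0.5185, 0.0142, 0.1545]
eef_rot: [[0.307, 0.952, -0.008], [0.952, -0.307, -0.006], [-0.008, -0.006, -1.0]]
ft_force: [-0.6, 0.2, -1.4]
gripper_width: 0.0155
23.32 172 (np.int64(159), np.int64(175), np.int64(315), np.int64(325), np.float64(166.7))
23.37 172 (np.int64(159), np.int64(175), np.int64(315), np.int64(325), np.float64(166.7))
23.42 172 (np.int64(159), np.int64(175), np.int64(315), np.int64(325), np.float64(166.7))
```

View pics/v5.png

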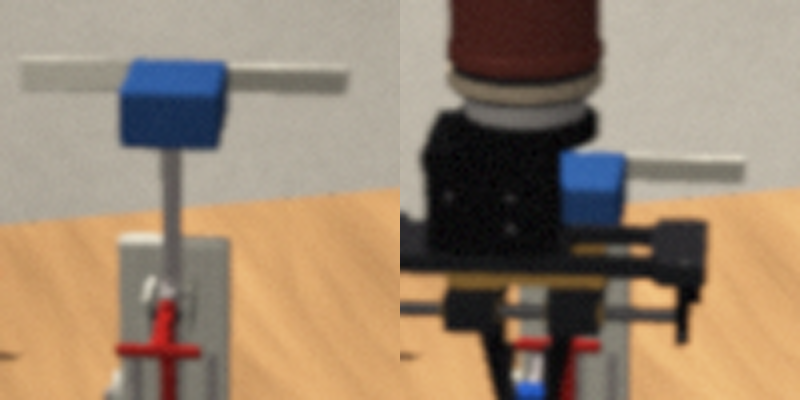

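The head's top edge dropped from crop row 60 to row 152. That is 23 px, or about 56 mm, and it has stopped. To rule out a hang-up on the last tooth, I'll nudge up 0.3 mm and see whether anything moves.

```bash
python3 -m pendant '[0,0,0.03,0,1,0,0,0.04,0,1,0,0,0.04,0,1,0,0,0.04,0,1,0,0,0.04,0,1]'; cp head.npy head_a.npy; python3 c.py|tail -1; python3 f.py; python3 - <<'E'
from h import *
a=np.load("side0.npy");b=np.load("head_a.npy");c=np.load("head.npy")
g=lambda x:cv2.cvtColor(x,cv2.COLOR_RGB2GRAY).astype(np.float32)
print("last move",np.abs(g(b)-g(c))[150:175,315:360].max())
# sub-pixel edge rows on head top/front edge and blade: cross-correlation of upsampled template
up=lambda x:cv2.resize(x,None,fx=1,fy=10,interpolation=cv2.INTER_CUBIC)
T=up(g(a)[133:153,318:356]);S=up(g(c)[145:185,318:356]);r=cv2.matchTemplate(S,T,cv2.TM_CCOEFF_NORMED)
_,v,_,l=cv2.minMaxLoc(r);print(v,"shift px",145+l[1]/10-133)
Q=rz(np.radians(71));o=np.array([.5764,.1525,0])
P=lambda h:pix("side",[o+Q@[x,y,.224+h] for x,y in((0,-.03),(.09,-.08))])
for h in(.055,.056,.057,.058):print(h,(P(0)-P(h))[:,1])
E
```

```text
time: 23.83
position: [0.5184, 0.0142, 0.1548]
eef_rot: [[0.307, 0.952, -0.008], [0.952, -0.307, -0.006], [-0.008, -0.006, -1.0]]
ft_force: [0.0, 0.7, -2.0]
gripper_width: 0.015
23.98 172 (np.int64(159), np.int64(175), np.int64(315), np.int64(325), np.float64(166.7))
24.23 F [ 0.11  0.06 -2.64] sd 0.45 M [-0.173  0.008 -0.036] z 154.86
last move 21.0
0.9640268683433533 shift px 22.19999999999999
0.055 [22.23422839 21.1666636 ]
0.056 [22.64752572 21.55960654]
0.057 [23.06115322 21.95284476]
0.058 [23.47511127 22.34637859]
```

The drop measures about 56–57 mm and nothing more moves, so the carriage is down. I'll lower the rod and withdraw it.

```bash
python3 -m pendant '[0,0,-0.2,0,1,0,0,-0.5,0,1,0,0,-0.8,0,1,0,0,-1.1,0,1,0,0,-1.3,0,1,0,0,-1.3,0,1]'; python3 f.py; python3 -m pendant '[-0.3,-1,0,0,1,-0.65,-2,0,0,1,-1.3,-4,0,0,1,-1.95,-6,0,0,1,-2.6,-8,0,0,1,-2.6,-8,0,0,1,-2.6,-8,0,0,1]'
```

```text
time: 24.73
position: [0.518, 0.0143, 0.1411]
eef_rot: [[0.307, 0.952, -0.009], [0.952, -0.307, -0.006], [-0.008, -0.007, -1.0]]
ft_force: [-0.3, 0.3, -1.5]
gripper_width: 0.016
24.98 F [ 0.16 -0.3  -1.26] sd 0.39 M [-0.074  0.065 -0.005] z 141.81
time: 25.57
position: [0.4922, -0.0673, 0.1422]
eef_rot: [[0.31, 0.951, -0.008], [0.951, -0.31, -0.006], [-0.008, -0.006, -1.0]]
ft_force: [0.2, 0.4, -0.7]
gripper_width: 0.0155
```

```bash
python3 -m pendant '[0.2,-3,0,-7,1,0.4,-6,0,-14,1,0.6,-9,0,-21,1,0.9,-12,0,-28,1,1.2,-15,0,-35,1,1.4,-18,0,-42,1,1.6,-19.8,0,-49,1,1.6,-19.8,0,-56,1,1.6,-19.8,0,-63,1,1.6,-19.8,0,-70,1,1.6,-19.8,0,-76,1,1.6,-19.8,0,-76,1]'
python3 -m pendant '[0,0,-4,0,1,0,0,-8,0,1,0,0,-10,0,1,0,0,-10.5,0,1,0,0,-10.5,0,1,0,0,-10.5,0,1]'; python3 f.py
```

```text
time: 26.57
position: [0.5084, -0.265, 0.1421]
eef_rot: [[0.997, -0.074, -0.007], [-0.074, -0.997, 0.006], [-0.008, -0.006, -1.0]]
ft_force: [0.3, 0.4, -1.4]
gripper_width: 0.0156
time: 27.07
position: [0.5093, -0.2653, 0.0383]
eef_rot: [[0.997, -0.072, -0.006], [-0.072, -0.997, 0.006], [-0.007, -0.005, -1.0]]
ft_force: [0.1, 0.3, 0.3]
gripper_width: 0.0159
27.32 F [ 0.42  0.23 -1.28] sd 0.29 M [-0.043  0.149 -0.007] z 39.36
```

```bash
python3 -m pendant '[0,0,-1,0,1,0,0,-2,0,1,0,0,-2.6,0,1,0,0,-2.8,0,1,0,0,-2.8,0,1,0,0,-2.8,0,1]'; python3 f.py
```

```text
time: 27.82
position: [0.5093, -0.2656, 0.0105]
eef_rot: [[0.997, -0.074, -0.006], [-0.074, -0.997, 0.005], [-0.006, -0.005, -1.0]]
ft_force: [0.7, -0.5, -1.5]
gripper_width: 0.0159
28.07 F [-0.13 -0.06 -1.18] sd 0.59 M [-0.036  0.178  0.013] z 11.26
```

```bash
python3 -m pendant '[0,0,-0.15,0,1,0,0,-0.25,0,1,0,0,-0.25,0,1,0,0,-0.25,0,1]'; python3 f.py
```

```text
time: 28.4
position: [0.5098, -0.2659, 0.0088]
eef_rot: [[0.997, -0.074, -0.004], [-0.074, -0.997, 0.004], [-0.005, -0.004, -1.0]]
ft_force: [1.1, 0.1, -1.2]
gripper_width: 0.0158
28.65 F [ 0.26 -0.25 -1.  ] sd 0.52 M [-0.035  0.156  0.009] z 8.91
```

```bash
python3 -m pendant '[0,0,-0.08,0,1,0,0,-0.08,0,1,0,0,-0.08,0,1]'; python3 f.py
```

```text
time: 28.9
position: [0.5101, -0.2661, 0.0085]
eef_rot: [[0.997, -0.074, -0.004], [-0.074, -0.997, 0.004], [-0.004, -0.004, -1.0]]
ft_force: [-1.3, 0.8, 2.7]
gripper_width: 0.0156
29.15 F [-0.67  0.93  3.73] sd 0.51 M [0.101 0.403 0.007] z 8.45
```

The force turned to +3.7 N, so the rod is resting on the mat. I'll release, rise and look.

```bash
python3 -m pendant '[0,0,0,0,0.4,0,0,0,0,0.2,0,0,0,0,0,0,0,0,0,-0.3,0,0,0,0,-0.3,0,0,2,0,-0.3,0,0,6,0,-0.6,0,0,10,0,-1,0,0,14,0,-1,0,0,16,0,-1,0,0,16,0,-1,0,0,16,0,-1]'
python3 -m pendant '[-5,-4,0,0,-1,-9,-8,0,0,-1,-9,-12,0,0,-1,-9,-14,0,0,-1,-9,-14,0,0,-1,-9,-14,0,0,-1]'
python3 - <<'E'
from h import *
t=camera("top");s=camera("side")
a=t[120:320,85:445];save("v6.png",np.hstack([cv2.resize(a,None,fx=1.3,fy=2,interpolation=cv2.INTER_CUBIC)[:400],cv2.resize(s[120:420,240:420],(300,400),interpolation=cv2.INTER_CUBIC)]))
t0=np.load("top0.npy")
for n in("lens_cap","bracket","magnet"):
    for c in("top","side"):print(n,c,[(round(m["conf"],2),m["box"]) for m in masks_of(c,n)[:3]])
g=lambda x:cv2.cvtColor(x,cv2.COLOR_RGB2GRAY).astype(np.float32)
T0=np.load("side0.npy");T=cv2.resize(g(T0)[133:158,296:356],None,fx=1,fy=10,interpolation=cv2.INTER_CUBIC);S=cv2.resize(g(s)[145:190,296:356],None,fx=1,fy=10,interpolation=cv2.INTER_CUBIC)
_,v,_,l=cv2.minMaxLoc(cv2.matchTemplate(S,T,cv2.TM_CCOEFF_NORMED));print("head shift",v,12+l[1]/10)
print(sense()["ft_force"],sense()["time"])
E
```

```text
time: 30.15
position: [0.511, -0.2668, 0.1702]
eef_rot: [[0.997, -0.074, -0.001], [-0.074, -0.997, 0.002], [-0.001, -0.002, -1.0]]
ft_force: [0.1, -0.3, -1.1]
gripper_width: 0.0844
time: 30.65
position: [0.419, -0.4082, 0.1678]
eef_rot: [[0.997, -0.078, -0.003], [-0.078, -0.997, 0.004], [-0.003, -0.004, -1.0]]
ft_force: [-0.3, 1.0, 0.4]
gripper_width: 0.0869
lens_cap top [(0.77, [278.4, 293.8, 24.9, 20.5]), (0.44, [187.5, 211.4, 36.1, 27.8])]
lens_cap side [(0.54, [318.0, 159.0, 38.4, 105.8])]
bracket top [(0.77, [239.9, 286.3, 24.1, 18.9])]
bracket side [(0.72, [256.9, 275.6, 9.7, 12.0])]
magnet top [(0.43, [274.3, 170.5, 19.8, 16.9])]
magnet side []
head shift 0.7459923624992371 22.3
[ 0.66012265 -0.00492357 -0.01363092] 31.05
```

View pics/v6.png

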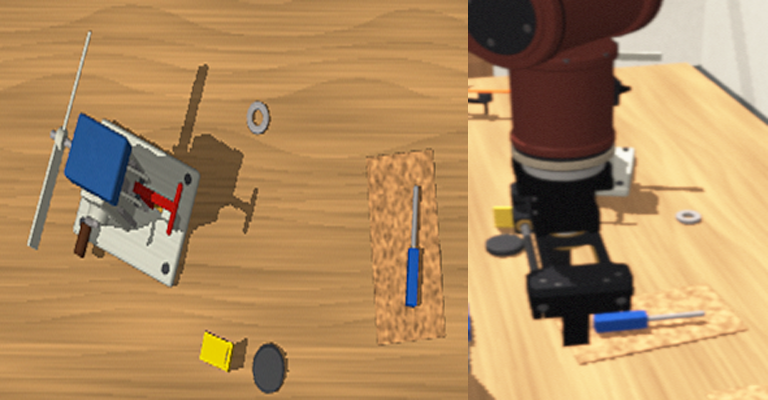

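The rod lies flat on the cork mat, from (410,300) to (416,190) in the crop. The bracket (217,350), cap (268,368) and magnet (258,117) haven't moved, and the pawl has sprung back. I'll hand the job in.

```bash
python3 -c "
from workcell import *
print(close_job())"
```

```text
the job is handed in; nothing more can be done
None
```

The job is done and handed in at about 31 s on the robot's clock: the pawl was lifted, the carriage sank all the way down, and the rod is back on the cork mat.

- **Rod:** I took the one on the 200 x 110 mm mat, about 0.60 m from the base; the look-alike on the table was at 0.41 m. After the first grasp, the last joint would have passed its range at the balancer. I set the rod back on the mat, turned the tool half a turn and gripped it again.
- **Lift:** I put the shaft under one arm of the crossbar and raised it in steps of 0.6–0.8 mm. The push averaged up to about 2.7 N, with single noisy readings up to about 3.5 N. The force was only read at the end of each step and in the pauses, not during the motion. It fell to about 1 N when the tooth let go, and it never climbed as it would have against the stop.
- **Carriage:** It sank at about 14 mm/s and then stopped. The pictures give a drop of 55–57 mm, against the expected 57 mm. Raising the pawl another 0.3–0.4 mm did not move it further.
- **After release:** The last top picture shows the rod flat on the mat, the pawl sprung back, and the lens cap, bracket and magnet in place.

**Failed or weak checks:**
- In the last side picture the arm hid the balancer, so the carriage match there was poor and I did not count it.
- The detector also missed the magnet and misplaced the cap in that picture, though both are visible in place.
- The drop alone cannot rule out the carriage being about 1 mm short of the bottom; the extra lift with no movement is the evidence against that.

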